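# Punch the top parts tray and peel it off the stack

### The job

Punch the top tray of the nested stack standing in the hand punch: swing the sprung lever down to its stop and let it come all the way back up. Then peel the top tray off the clinging stack by raising its tabbed corner while the opposite corner still sits on the stack, and finish holding the tray level in the gripper, centred over the round cork mat and about 20 cm above the bench (do not put it down or let go). Do not disturb the other things on the bench.

Things in the scene. Friction and masses are not known exactly. Their poses are not given: they have to be found in the camera images.
- press: Blue-painted hand punch, fixed, with a stack of grey plastic trays in it. Origin on the bench under the stack's centre; x points from the stack to the punch's column, y to the lever's side, z up. The lower trays are fixed, flanges 140 (x) by 110 mm (y), top 55 mm above the bench. Column x = 115 to 165 mm, 70 mm wide; head x = 50 to 165, y = -30 to 30, z = 127 to 193 mm.
- ram_end (a point): Lower end of the ram, a steel rod 16 mm across over the middle of the trays' far edge: 61 mm along the press's x, y = 0, 91 mm above the bench with the lever up, 32 mm above the top tray's flange. Once free of the stack, move the tray at least 30 mm to the press's -x, or 75 mm to -y, before raising it high.
- nib (a point): One of four sprung snap nibs, balls of 6 mm radius on the lower tray that reach over the top tray's long edges: in the press's frame at x = 0 and 45 mm on the -y side, x = -45 and 45 mm on the +y side, rising to 67 mm above the bench. Each holds with roughly 3 to 4 N until the flange has risen about 6 mm past it. The point is the centre of the x = 0 one.
- lever (a joint): Angle of the punch's lever: 0 rad up (at rest), 0.6 rad down at its stop; a spring returns it. Pushing down on its grip takes about 5 N at first and 12 N at the stop. It drives the ram 30 mm down, to 2 mm above the top tray.
- lever_grip (a point): Centre of the lever's black plastic grip, a round bar 26 mm thick and 60 mm long lying along the lever, 160 mm from the hinge, clear from above. Lever up, it points along the press's +y and 0.33 rad upward; at the stop, 0.27 rad downward (grip about 94 mm lower). It swings about an axis parallel to the press's x.
- lever_hinge (a point): Point on the lever's hinge axis, in line with the lever's arm: 85 mm along x, 45 mm along y, 160 mm up in the press's frame.
- tray_tab (a point): Centre of the upright tab at the top tray's -x, -y corner: -58, -43.5, +23 mm from point tray_mid, axes parallel to the tray's. The tab is 10 mm thick, 24 mm wide and stands 38 mm above the flange's top. Its width lies along the line from the tray's middle to the corner, 0.6435 rad from the tray's x axis; grip it across its thickness, square to that line.
- tray_mid (a point): Middle of the loose top tray, at its flange's underside. Grey plastic, about 0.12 kg. Flange 140 (x) by 110 mm (y), 4 mm thick; a pan 104 by 74 mm hangs from it, 16 mm below the flange's underside, into the tray beneath (about 6 mm of play all round). Axes as the press's while it is in the stack; z up when level.
- tray_far (a point): Corner of the top tray opposite the tab, at its flange's underside: +70, +55 mm from tray_mid along the tray's x and y.
- mat: Round cork mat, 160 mm across, 4 mm thick, fixed to the bench. Origin at the centre of its underside.
- oil: White oil bottle, 44 mm across, 120 mm high; origin under its centre. To be left alone.
- grease: Clear grease jar, 68 mm across, 60 mm high; origin under its centre. To be left alone.
- wrench: Steel wrench lying on the bench. To be left alone.
- driver: Screwdriver lying on the bench. To be left alone.
- lockring: Dark steel ring, 48 mm across, 10 mm high; origin under its centre. To be left alone.
- carton: Cardboard carton 70 x 50 x 40 mm; origin under its centre. To be left alone.
- dish: Steel bowl, 90 mm across, 30 mm high; origin under its centre. To be left alone.
There are look-alikes about, which are no part of the job. Of the things shaped like the part that bears tray_tab, the grey one is meant. Of the things that look like the mat, the larger one is meant.

How it is judged:
By the outcome, as a careful person would: the job done as asked, in the order asked, and still so for the second after the job is handed in, while the arm keeps its last pose, push and grip.
It also fails if it takes over 54 s, if anything falls off the work surface, if the arm or the gripper's body presses on something with over 40 N, if the wrist force passes 120 N, or if a joint passes its speed limit or range.

### The arm

A 6-joint arm with a two-finger parallel gripper is mounted at the origin on the work surface. World frame = base frame: x ahead of the robot, y to its left, z up, the work surface at z = 0. Lengths are in m, angles in degrees, forces in N, time in s.
With the tool pointing down it reaches from about 0.375 to 0.925 m from the base axis. Payload 5.7 kg.
Tool frame: the origin (TCP) lies midway between the tips of the shut fingers; the grasp point (between the pads) lies 19 mm behind it; z points along the fingers, y is the line along which they close (so a half turn about z gives the same grasp; the last joint's range is limited). The gripper opens to 85 mm and grips with 20 to 120 N. Pads are 22 mm wide; open, the fingers measure 114 mm over their backs; the gripper's body (76 mm by 85 mm) begins 54 mm behind the grasp point. The pads swing forward as they close: fully open they stand 13 mm farther back than shut.
Start: joints at [59.639, 20.558, 86.54, -0, 72.909, -6.595], TCP at [0.242, 0.549, 0.231] pointing down, gripper open.
Joint ranges: [-170.27, 170.27], [-57.76, 135], [12.27, 136.19], [-55.21, 235.2], [11.17, 155.16], [-170.74, 170.74]. Speed limits (degrees/s): [136.94, 136.94, 180, 180, 180, 180].

### API

Orientations are given as a 3x3 rotation matrix whose columns are the frame's x, y, z axes.
In Python, from plant import sense, snapshot, job_done gives the robot as it stands.
- The arm moves only by the shell command python3 -m crank 'ROWS' [FORCE]. ROWS is JSON, a list that holds one entry, the list of rows, each a list of 7 numbers: the shift along the tool's x, y, z in mm, then the turn, a rotation vector about the tool's x, y, z in degrees, then the closure, from 0 (fully open) to 1 (shut). In form: [[[dx, dy, dz, wx, wy, wz, jaw], ...]]. A call has 1 to 5 rows; each row is the pose to reach, as a shift and turn from the pose commanded when the call began, along the tool's axes at that moment; what a row does not reach only later rows make up. A row lasts 1/12 s, in which the tool goes at most 41.7 mm and 7.16 degrees, less where a joint would pass 70% of its speed; a pose out of reach is approached as far as the arm can. A call with a gripper value outside its range is refused whole. The fingers move at their own pace and stop on an object; FORCE is the grip in N (left out, the last holds). Time passes only in rows, so rows that repeat a pose let the fingers close. It gives the time, the measured TCP pose, the force, the opening and the grip force at its end, in the units of the state.
- sense(): the state, without advancing time (a new reading comes with each control period).
- snapshot(name): name is "scene" or "top" or "wrist"; returns a dict with "img" (384x512x3 uint8, red, green, blue), "fx", "fy", "cx", "cy" (pixels), "extrinsics" (4x4, takes a point from camera to world coordinates). Camera axes: x right, y up, looking along -z (the intrinsics and any distortion apply to the point x, -y, -z); pixel columns grow to the right and rows downward; lengths in m; the calibration is good to about 2 mm. A picture is of the moment at which its call begins. There is no depth.
- job_done(): hands the job in; it is judged then, once.
The state is a dict: "time_s": time; "q": joint angles; "qd": joint speeds; "joint_torque": joint torques, N m; "eef_pos": TCP position; "tool_rot": TCP orientation; "ft_force": force on the tool from outside, world axes, zero at the start; "ft_torque": the same for the moment, N m; "opening": opening from 0.0 (shut) to 1.0 (fully open); "finger_force": force on a finger pad.
Only numpy, scipy, OpenCV 4.12 (cv2) and the standard library are available. Lean on these libraries where they do the work, as an engineer would, in place of code of your own. Each camera call takes 0.05 s, during which the arm holds its last target. There are 200 camera calls.

## Working session

There is one attempt and no reset: what is moved stays moved. The work goes in short steps, Python scripts to look and compute and a shell command to move; the robot and the scene stay as the last step left them, time stands still between calls to the robot, and variables do not carry over. Pictures are saved under pics/ and viewed, at most 10 in all, crops included, and the job is handed in when it is done.

```bash
mkdir -p pics; ls
python3 - <<'E'
from plant import sense,snapshot
import cv2,json,numpy as np
for n in ("scene","top","wrist"):
    s=snapshot(n); cv2.imwrite(f"pics/{n}0.png",s["img"][:,:,::-1])
    print(n,s["fx"],s["fy"],s["cx"],s["cy"],np.round(s["extrinsics"],4).tolist(),[k for k in s])
    np.savez(f"{n}0.npz",**{k:np.array(v) for k,v in s.items()})
st=sense(); print(st)
a=cv2.imread("pics/scene0.png");b=cv2.imread("pics/top0.png")
E
```

```text
pics
scene 350.7471329970429 350.7471329970429 258.80949585579674 190.9004881149104 [[-0.1475, -0.734, 0.6629, 1.0946], [0.989, -0.102, 0.1072, 0.0656], [-0.0111, 0.6714, 0.741, 0.8906], [0.0, 0.0, 0.0, 1.0]] ['img', 'fx', 'fy', 'cx', 'cy', 'extrinsics']
top 412.72167199827817 412.72167199827817 256.4939862754466 191.31257730063422 [[-0.0185, 0.9939, -0.109, 0.2684], [-0.9998, -0.0181, 0.0043, -0.0731], [0.0023, 0.1091, 0.994, 1.6417], [0.0, 0.0, 0.0, 1.0]] ['img', 'fx', 'fy', 'cx', 'cy', 'extrinsics']
wrist 265.13453334972115 265.13453334972115 259.48419549100004 189.76169602969327 [[0.4029, -0.8723, -0.2771, 0.1706], [0.9153, 0.3831, 0.1245, 0.5783], [-0.0024, -0.3038, 0.9527, 0.3731], [0.0, 0.0, 0.0, 1.0]] ['img', 'fx', 'fy', 'cx', 'cy', 'extrinsics']
{'time_s': 0.15, 'q': array([ 5.96387533e+01,  2.05882550e+01,  8.65855783e+01,  1.72052290e-03,
        7.29087990e+01, -6.59348657e+00]), 'qd': array([-0.067119  , -0.15748618, -0.23951683, -0.04471565,  0.02351183,
       -0.11663393]), 'joint_torque': array([ 6.38819056e-04, -5.28020418e+01, -2.78931624e+01, -1.02774541e-04,
        8.21924797e-03,  1.10512346e-05]), 'eef_pos': array([0.2415323 , 0.54865581, 0.23064323]), 'tool_rot': array([[-9.15182956e-01,  4.03037949e-01, -7.53729429e-04],
       [ 4.03038607e-01,  9.15182150e-01, -1.22990755e-03],
       [ 1.94100303e-04, -1.42937249e-03, -9.99998960e-01]]), 'ft_force': array([-0.25427362, -0.29084645,  1.27062401]), 'ft_torque': array([0.0364512 , 0.00216685, 0.03516889]), 'finger_force': 0.0, 'opening': 0.9970483556666744}
```

View pics/scene0.png

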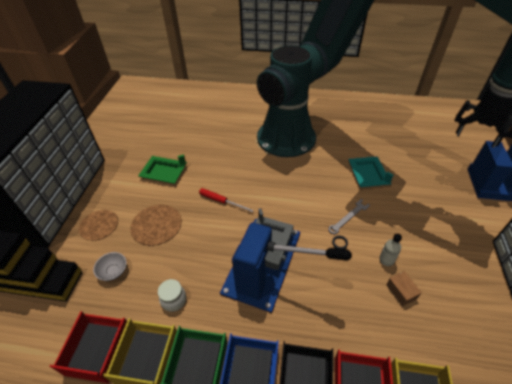

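View pics/top0.png

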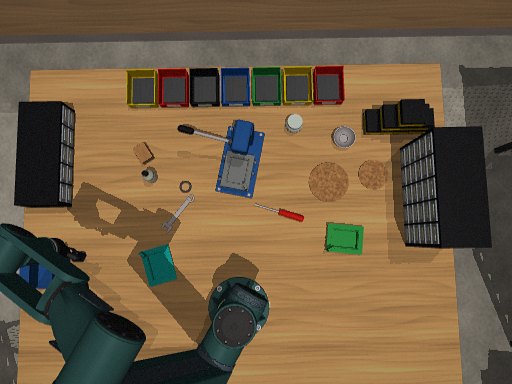

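The scene view shows the blue press at about (265,265), the lever grip at (338,254) and the large mat at (157,225). In the top view the trays are at (238,170), the grip at (186,129) and the large mat at (328,182). I'll enlarge both around the press.

```bash
python3 - <<'E'
import cv2,numpy as np
a=cv2.imread("pics/scene0.png")[200:315,215:360];b=cv2.imread("pics/top0.png")[110:210,165:285]
a=cv2.resize(a,None,fx=4,fy=4,interpolation=cv2.INTER_CUBIC)[:,:]
b=cv2.resize(b,None,fx=5,fy=5,interpolation=cv2.INTER_CUBIC)
cv2.imwrite("pics/sc.png",a);cv2.imwrite("pics/tc.png",b)
E
cat > h.py <<'E'
import numpy as np,cv2
from scipy.optimize import least_squares
def load(n): return dict(np.load(n+".npz"))
def ray(s,u,v):
    E=s["extrinsics"]; d=np.array([(u-s["cx"])/s["fx"],-(v-s["cy"])/s["fy"],-1.0])
    d=E[:3,:3]@d; return E[:3,3],d/np.linalg.norm(d)
def onz(s,u,v,z):
    o,d=ray(s,u,v); return o+d*(z-o[2])/d[2]
def tri(*obs):
    A=np.zeros((3,3));b=np.zeros(3);R=[]
    for s,u,v in obs:
        o,d=ray(s,u,v);P=np.eye(3)-np.outer(d,d);A+=P;b+=P@o;R.append((o,P))
    p=np.linalg.solve(A,b); return p,[round(1000*np.linalg.norm(P@(p-o)),1) for o,P in R]
def proj(s,p):
    E=s["extrinsics"];c=E[:3,:3].T@(np.array(p)-E[:3,3]); return s["cx"]+s["fx"]*c[0]/-c[2],s["cy"]-s["fy"]*c[1]/-c[2]
E
python3 - <<'E'
from h import *
S,T=load("scene0"),load("top0")
for n,s in(("scene",S),("top",T)):
    im=s["img"]; hsv=cv2.cvtColor(im,cv2.COLOR_RGB2HSV)
    # brown mats : redder/darker than bench
    m=cv2.inRange(hsv,(5,90,60),(16,255,190)); m=cv2.morphologyEx(m,cv2.MORPH_CLOSE,np.ones((5,5)));m=cv2.morphologyEx(m,cv2.MORPH_OPEN,np.ones((3,3)))
    cs,_=cv2.findContours(m,cv2.RETR_EXTERNAL,cv2.CHAIN_APPROX_NONE)
    for c in cs:
        if cv2.contourArea(c)>300:
            x,y,w,h=cv2.boundingRect(c)
            if w<100: print(n,"brown",cv2.contourArea(c),(x,y,w,h),np.mean(c[:,0],0))
    m=cv2.inRange(hsv,(105,120,60),(125,255,255))
    cs,_=cv2.findContours(m,cv2.RETR_EXTERNAL,cv2.CHAIN_APPROX_NONE)
    for c in cs:
        if cv2.contourArea(c)>150:print(n,"blue",cv2.contourArea(c),cv2.boundingRect(c),np.round(cv2.boxPoints(cv2.minAreaRect(c)),1).tolist())
for uv in ((157,225),(328,182),(240,170)): print(S["img"][uv[1],uv[0]] , cv2.cvtColor(T["img"],cv2.COLOR_RGB2HSV)[uv[1],uv[0]],onz(T,*uv,0.004))
print(T["img"][200,150],T["img"][200,350])
E
```

```text
scene blue 329.0 (220, 336, 58, 48) [[219.6999969482422, 383.0], [226.6999969482422, 335.3999938964844], [279.3999938964844, 343.1000061035156], [272.3999938964844, 390.70001220703125]]
scene blue 189.5 (221, 269, 17, 30) [[220.60000610351562, 293.0], [231.0, 268.6000061035156], [246.39999389648438, 275.20001220703125], [235.89999389648438, 299.5]]
scene blue 913.0 (233, 223, 38, 45) [[233.0, 259.0], [247.0, 218.6999969482422], [272.79998779296875, 227.6999969482422], [258.79998779296875, 268.0]]
scene blue 302.0 (487, 142, 25, 25) [[486.5, 142.1999969482422], [500.79998779296875, 136.10000610351562], [513.2000122070312, 165.10000610351562], [498.8999938964844, 171.1999969482422]]
top brown 2289.5 (17, 310, 47, 74) [ 36.456621   352.37899543]
top blue 226.0 (35, 265, 17, 24) [[35.0, 288.0], [38.099998474121094, 264.6000061035156], [52.599998474121094, 266.5], [49.599998474121094, 289.8999938964844]]
top blue 1072.0 (216, 120, 49, 78) [[215.0, 190.0], [229.5, 117.5], [266.0, 124.80000305175781], [251.5, 197.3000030517578]]
top blue 978.5 (221, 68, 29, 38) [[221.0, 68.0], [249.0, 68.0], [249.0, 105.0], [221.0, 105.0]]
[121  83  51] [ 15 138 113] [0.32118432 0.31559597 0.004     ]
[159 117  75] [ 14 148 164] [ 0.48027615 -0.36714326  0.004     ]
[168 126  80] [ 38   9 110] [ 0.53525365 -0.01562427  0.004     ]
[160 119  74] [170 128  78]
```

View pics/sc.png

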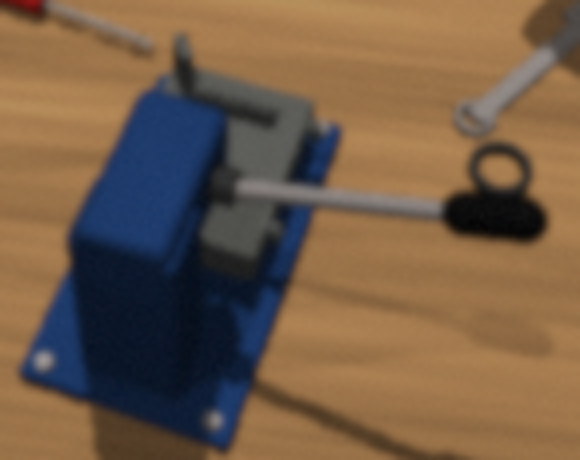

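View pics/tc.png

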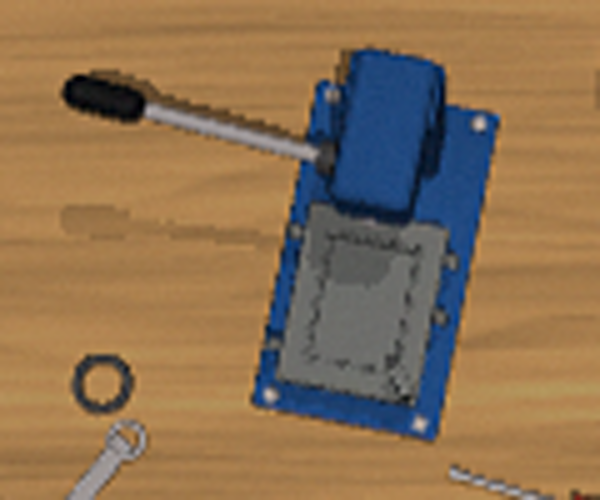

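The scene crop shows the tab top at about (182,40), the tray's -x,+y corner at (313,103) and the grip at (495,217). The top crop shows the tray corners at (310,205), (447,222), (275,383) and (415,405), the tab at (400,385) and the grip at (104,98).

Run:
```python
from h import *
np.set_printoptions(precision=4,suppress=True)
S,T=load("scene0"),load("top0")
t=lambda x,y:(T,(x+.5)/5-.5+165,(y+.5)/5-.5+110)
s=lambda x,y:(S,(x+.5)/4-.5+215,(y+.5)/4-.5+200)
# grip by dark mask in both
for n,c,k in(("S",S,(320,235,360,270)),("T",T,(172,118,200,138))):
    x0,y0,x1,y1=k; g=cv2.cvtColor(c["img"],cv2.COLOR_RGB2GRAY)[y0:y1,x0:x1]
    m=(g<45).astype(np.uint8); nn,l,st,ce=cv2.connectedComponentsWithStats(m)
    i=1+np.argmax(st[1:,4]); print(n,"grip",st[i],ce[i]+[x0,y0])
print("grip",tri(t(104,98),s(495,215)))
print("corner -x+y",tri(t(275,383),s(313,103)))
print("tab top",tri(t(402,383),s(182,40)))
C=np.array([onz(*t(*p),.059) for p in((275,383),(415,405),(447,222),(310,205))])
print(C,"mid",C.mean(0),"sides",[np.linalg.norm(C[i]-C[(i+1)%4]) for i in range(4)])
B=np.array([onz(*t(*p),.008) for p in((252,405),(438,440),(498,118),(318,80))])
print("base",[np.linalg.norm(B[i]-B[(i+1)%4]) for i in range(4)])
yaw=lambda a,b:np.degrees(np.arctan2(*(b-a)[1::-1]))
print("yaws",yaw(C[0],C[3]),yaw(C[1],C[2]),yaw(C[1],C[0])-90,yaw(C[2],C[3])-90,yaw(B[0],B[3]),yaw(B[1],B[2]),yaw(B[1],B[0])-90,yaw(B[2],B[3])-90)
# mat
im=cv2.cvtColor(T["img"],cv2.COLOR_RGB2GRAY)
hc=cv2.HoughCircles(cv2.resize(im,None,fx=3,fy=3,interpolation=cv2.INTER_CUBIC)[440:650,880:1180],cv2.HOUGH_GRADIENT,1,30,param1=60,param2=15,minRadius=35,maxRadius=70)
for x,y,r in hc[0][:5]:
    u,v=(x+880+.5)/3-.5,(y+440+.5)/3-.5; print("mat",u,v,r/3,onz(T,u,v,.004), proj(S,onz(T,u,v,.004)), tri((T,u,v),(S,157,225)))
```

```text
S grip [  6  11  25  14 251] [338.3825 253.239 ]
T grip [  6   7  16   9 104] [185.4135 129.1635]
grip (array([0.6508, 0.17  , 0.213 ]), [np.float64(1.8), np.float64(1.8)])
corner -x+y (array([0.4654, 0.0637, 0.0501]), [np.float64(0.8), np.float64(0.8)])
tab top (array([ 0.4577, -0.0357,  0.0977]), [np.float64(1.2), np.float64(1.2)])
[[ 0.4644  0.0621  0.059 ]
 [ 0.4454 -0.0457  0.059 ]
 [ 0.5884 -0.073   0.059 ]
 [ 0.6038  0.0336  0.059 ]] mid [ 0.5255 -0.0058  0.059 ] sides [np.float64(0.10951513420203786), np.float64(0.14558908005823387), np.float64(0.10768795560626118), np.float64(0.14222863902866362)]
base [np.float64(0.15077005917579459), np.float64(0.26602789243239294), np.float64(0.1491607995939254), np.float64(0.2698194336732482)]
yaws -11.562065512332765 -10.786281642096732 -10.026719232302113 -8.218122499818605 -11.86173453222204 -11.506387331780745 -11.746791601648766 -13.204049861799646
mat 328.5 181.83333 19.699999 [ 0.4809 -0.3692  0.004 ] (np.float64(154.67880887663787), np.float64(222.62486275316047)) (array([ 0.4812, -0.368 , -0.0081]), [np.float64(3.5), np.float64(3.5)])
mat 372.5 173.83333 15.066667 [ 0.5101 -0.547   0.004 ] (np.float64(97.72332508939874), np.float64(223.66351332436403)) (array([ 0.4875, -0.4565,  0.0011]), [np.float64(89.8), np.float64(89.8)])
mat 347.83334 189.16667 20.199999 [ 0.45   -0.4453  0.004 ] (np.float64(135.5087264548425), np.float64(212.4396501845183)) (array([ 0.4466, -0.4272, -0.0643]), [np.float64(34.4), np.float64(34.4)])
mat 338.16666 173.83333 20.566668 [ 0.5126 -0.4092  0.004 ] (np.float64(138.90154106180918), np.float64(229.25149514704773)) (array([ 0.5015, -0.3804,  0.0169]), [np.float64(26.9), np.float64(26.9)])
mat 380.16666 166.16667 16.833334 [ 0.5406 -0.5794  0.004 ] (np.float64(83.52701301152726), np.float64(230.30889056318034)) (array([ 0.5093, -0.4582,  0.0389]), [np.float64(107.4), np.float64(107.4)])
```

```bash
cat >> h.py <<'E'
from scipy.spatial.transform import Rotation as Ro
def go(pos,R=None):
    from plant import sense
    s=sense(); M=s["tool_rot"]; d=M.T@(np.array(pos)-s["eef_pos"])*1000
    w=Ro.from_matrix(M.T@R).as_rotvec(degrees=True) if R is not None else np.zeros(3)
    print("t",round(s["time_s"],2),"pos",np.round(s["eef_pos"],4),"F",np.round(s["ft_force"],1),"shift",np.round(d,1),"turn",np.round(w,2))
def down(ang):
    a=np.radians(ang); x=np.array([np.cos(a),np.sin(a),0]); z=np.array([0,0,-1.]); return np.c_[x,np.cross(z,x),z]
E
python3 -m crank '[[[-175,-61,-13,0,0,0,1],[-175,-61,-13,0,0,0,1],[-175,-61,-13,0,0,0,1],[-175,-61,-13,0,0,0,1],[-175,-61,-13,0,0,0,1]]]'
python3 -m crank '[[[-175,-61,-13,0,0,0,1],[-175,-61,-13,0,0,0,1],[-175,-61,-13,0,0,0,1],[-175,-61,-13,0,0,0,1],[-175,-61,-13,0,0,0,1]]]'
python3 -m crank '[[[-175,-61,-13,0,0,-12,1],[-175,-61,-13,0,0,-12,1],[-175,-61,-13,0,0,-12,1],[-175,-61,-13,0,0,-12,1],[-175,-61,-13,0,0,-12,1]]]' 60
python3 -c "
from h import *
go([.649,.170,.250],down(168.3))
from plant import snapshot
s=snapshot('wrist');cv2.imwrite('pics/w1.png',s['img'][:,:,::-1]);np.savez('wrist1.npz',**s)
print(proj(s,[.649,.170,.213]))"
```

```text
time_s: 0.57
eef_pos: [0.3804, 0.4197, 0.2444]
tool_rot: [[-0.914, 0.405, 0.002], [0.405, 0.914, -0.002], [-0.002, -0.001, -1.0]]
ft_force: [-0.6, 0.9, -0.1]
opening: 0.299
finger_force: 0.0
time_s: 0.98
eef_pos: [0.5165, 0.2929, 0.2575]
tool_rot: [[-0.914, 0.405, 0.002], [0.405, 0.914, -0.001], [-0.002, -0.0, -1.0]]
ft_force: [1.2, 0.5, -0.2]
opening: -0.003
finger_force: 0.0
time_s: 1.4
eef_pos: [0.652, 0.1661, 0.2702]
tool_rot: [[-0.978, 0.206, 0.002], [0.206, 0.978, -0.002], [-0.002, -0.001, -1.0]]
ft_force: [0.4, -0.3, 0.5]
opening: -0.003
finger_force: 0.0
t 1.4 pos [0.652  0.1661 0.2702] F [ 0.4 -0.3  0.5] shift [ 3.8  3.3 20.2] turn [-0.07  0.13 -0.21]
(np.float64(265.9901812636295), np.float64(201.3124672471769))
```

View pics/w1.png

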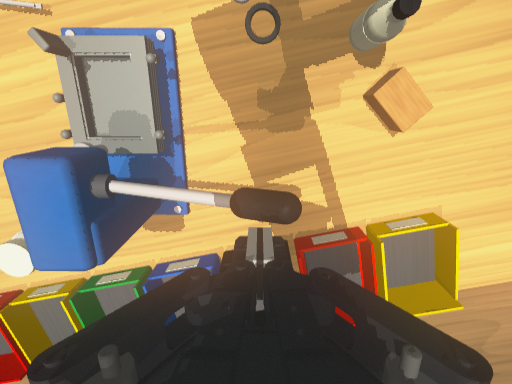

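The wrist picture shows the shut fingers at (260,240) and the grip at (266,204), where it was predicted. The tray and its nibs are clear at the upper left. I'll press down now.

```bash
python3 -m crank '[[[4,3,30,0,0,0,1],[4,3,45,0,0,0,1],[4,3,60,0,0,0,1],[4,3,75,0,0,0,1],[4,3,90,0,0,0,1]]]'
python3 -m crank '[[[0,0,12,0,0,0,1],[0,0,24,0,0,0,1],[0,0,34,0,0,0,1],[0,0,41,0,0,0,1],[0,0,45,0,0,0,1]]]'
python3 -c "
from h import *
go([.649,.170,.131],down(168.3))"
```

```text
time_s: 1.87
eef_pos: [0.646, 0.175, 0.181]
tool_rot: [[-0.979, 0.204, 0.003], [0.204, 0.979, 0.002], [-0.002, 0.002, -1.0]]
ft_force: [-0.1, 4.1, 8.8]
opening: 0.004
finger_force: 4.3
time_s: 2.28
eef_pos: [0.6459, 0.1743, 0.1361]
tool_rot: [[-0.979, 0.204, 0.002], [0.204, 0.979, 0.0], [-0.002, 0.001, -1.0]]
ft_force: [-2.4, -1.1, 11.2]
opening: -0.003
finger_force: 5.3
t 2.28 pos [0.6459 0.1743 0.1361] F [-2.4 -1.1 11.2] shift [-3.9 -3.6  5.1] turn [ 0.04  0.11 -0.04]
```

```bash
python3 -m crank '[[[0,0,1.5,0,0,0,1],[0,0,3,0,0,0,1],[0,0,4.5,0,0,0,1],[0,0,5,0,0,0,1],[0,0,5,0,0,0,1]]]'
python3 -m crank '[[[0,0,1,0,0,0,1],[0,0,2,0,0,0,1],[0,0,2,0,0,0,1]]]'
```

```text
time_s: 2.7
eef_pos: [0.6458, 0.1738, 0.132]
tool_rot: [[-0.979, 0.204, 0.002], [0.204, 0.979, -0.0], [-0.002, 0.0, -1.0]]
ft_force: [-2.3, -1.4, 10.8]
opening: 0.004
finger_force: 5.2
time_s: 2.95
eef_pos: [0.6459, 0.1737, 0.1312]
tool_rot: [[-0.979, 0.204, 0.002], [0.204, 0.979, -0.001], [-0.003, -0.0, -1.0]]
ft_force: [-4.3, -2.8, 17.7]
opening: -0.003
finger_force: 8.4
```

```bash
python3 -m crank '[[[0,0,1,0,0,0,1],[0,0,2,0,0,0,1],[0,0,2,0,0,0,1]]]'
python3 -m crank '[[[0,0,-8,0,0,0,1],[0,0,-18,0,0,0,1],[0,0,-30,0,0,0,1],[0,0,-42,0,0,0,1],[0,0,-54,0,0,0,1]]]'
python3 -m crank '[[[0,0,-12,0,0,0,1],[0,0,-24,0,0,0,1],[0,0,-36,0,0,0,1],[0,0,-50,0,0,0,1],[0,0,-80,0,0,0,1]]]'
python3 -c "
from h import *
go([.50,.0,.28],down(205.2))
from plant import snapshot
np.set_printoptions(precision=4,suppress=True)
T=load('top0')
for n in('scene','top','wrist'):
    s=snapshot(n);np.savez(n+'2.npz',**s);cv2.imwrite('pics/'+n+'2.png',s['img'][:,:,::-1])
    if n!='wrist':
        o=load(n+'0')['img'];x0,y0,x1,y1=(318,232,362,272) if n=='scene' else (170,115,235,145)
        g=cv2.cvtColor(s['img'],cv2.COLOR_RGB2GRAY)[y0:y1,x0:x1];m=(g<45).astype(np.uint8);nn,l,st,ce=cv2.connectedComponentsWithStats(m);i=1+np.argmax(st[1:,4]);print(n,st[i],ce[i]+[x0,y0])
    else: print(proj(s,[.649,.170,.213]))
"
```

```text
time_s: 3.2
eef_pos: [0.646, 0.1736, 0.1307]
tool_rot: [[-0.979, 0.204, 0.003], [0.204, 0.979, -0.001], [-0.003, 0.0, -1.0]]
ft_force: [-7.1, -3.2, 27.4]
opening: -0.0
finger_force: 12.5
time_s: 3.62
eef_pos: [0.6459, 0.1744, 0.1823]
tool_rot: [[-0.979, 0.203, 0.002], [0.203, 0.979, 0.0], [-0.002, 0.001, -1.0]]
ft_force: [-0.6, -3.1, 6.0]
opening: 0.003
finger_force: 3.0
time_s: 4.03
eef_pos: [0.6426, 0.1737, 0.2574]
tool_rot: [[-0.979, 0.204, -0.007], [0.204, 0.979, -0.0], [0.007, -0.002, -1.0]]
ft_force: [-0.6, 1.2, -1.0]
opening: -0.001
finger_force: 0.0
t 4.03 pos [0.6426 0.1737 0.2574] F [-0.6  1.2 -1. ] shift [ 104.4 -199.2  -21.4] turn [ 2.000e-02 -4.200e-01 -3.697e+01]
scene [  8   0  36  29 425] [340.9859 248.1835]
top [ 11   0  14  30 225] [186.4222 128.0756]
(np.float64(256.01326938461256), np.float64(210.50958985137623))
```

View pics/wrist2.png

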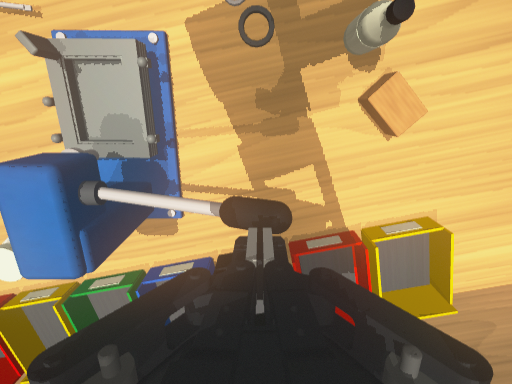

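The lever is back up: its grip is at (256,212) and was predicted at (256,210). Next I'll move the camera over the tray.

```bash
python3 -m crank '[[[0,0,-23,0,0,0,1],[50,-168,-23,0,0,0,1],[50,-168,-23,0,0,0,1],[50,-168,-23,0,0,0,1],[50,-168,-23,0,0,0,1]]]'
python3 -m crank '[[[0,0,0,0,0,0,0.6],[0,0,0,0,0,0,0.6]]]'
python3 -c "
from h import *
from plant import snapshot
np.set_printoptions(precision=4,suppress=True)
s=snapshot('wrist');np.savez('wrist3.npz',**s)
cv2.imwrite('pics/w3.png',cv2.resize(s['img'][:,:,::-1],(800,600),interpolation=cv2.INTER_CUBIC))
go([.56,.02,.28],down(168.3))
a=np.radians(-11.7);c,q=np.cos(a),np.sin(a)
for x,y,z in((-70,-55,59),(-70,55,59),(70,55,59),(70,-55,59),(-58,-43.5,97)):
    p=np.array([.5255+(c*x-q*y)/1e3,-.0058+(q*x+c*y)/1e3,z/1e3]);print(x,y,z,p,np.array(proj(s,p))*1.5625+.28)
"
```

```text
time_s: 4.6
eef_pos: [0.5643, 0.0265, 0.2819]
tool_rot: [[-0.979, 0.203, -0.002], [0.203, 0.979, 0.001], [0.002, 0.0, -1.0]]
ft_force: [0.7, -0.5, 0.1]
opening: 0.002
finger_force: 0.0
time_s: 4.77
eef_pos: [0.5645, 0.0258, 0.2823]
tool_rot: [[-0.978, 0.207, -0.002], [0.207, 0.978, 0.001], [0.002, 0.0, -1.0]]
ft_force: [0.6, -0.6, 0.3]
opening: 0.271
finger_force: 0.0
t 4.82 pos [0.5655 0.027  0.2825] F [ 0.2  0.7 -0.4] shift [ 3.9 -7.9  2.5] turn [ 0.04 -0.08 -0.17]
-70 -55 59 [ 0.4458 -0.0455  0.059 ] [293.8122 134.6463]
-70 55 59 [0.4681 0.0623 0.059 ] [427.2035 134.026 ]
70 55 59 [0.6052 0.0339 0.059 ] [425.4889 296.0649]
70 -55 59 [ 0.5829 -0.0739  0.059 ] [306.7697 296.5279]
-58 -43.5 97 [ 0.4599 -0.0366  0.097 ] [297.4464 148.1654]
```

View pics/w3.png

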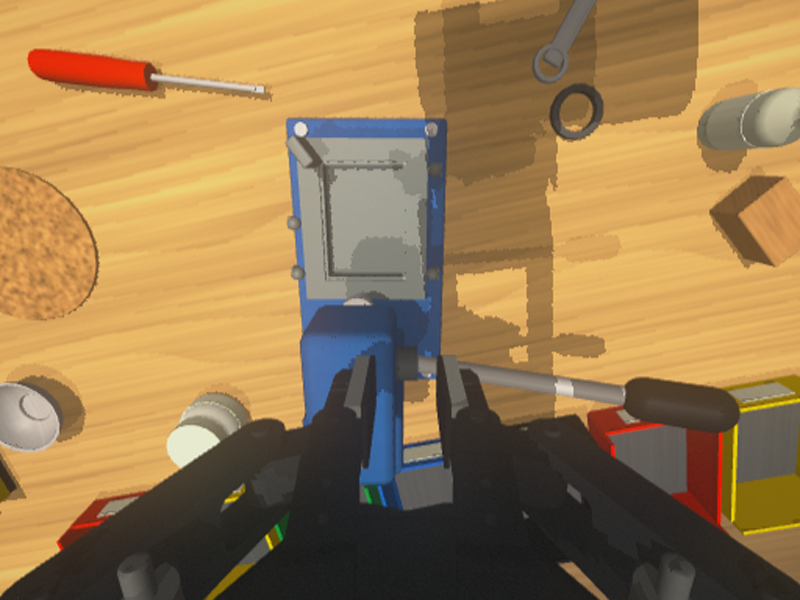

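The wrist picture shows the tray flange corners within about 2 mm of the prediction and the tab at about (300,150) in the enlarged view. I'll go above the tab with the jaws across its thickness.

```bash
python3 -m crank '[[[22,-20,0,0,0,-7,0.55],[44,-40,0,0,0,-14,0.55],[66,-60,20,0,0,-21,0.55],[90,-83,40,0,0,-28,0.55],[90,-83,70,0,0,-35,0.55]]]'
python3 -m crank '[[[0,0,30,0,0,-2,0.55],[0,0,53,0,0,-2,0.55],[0,0,53,0,0,-2,0.55]]]'
python3 -c "
from h import *
from plant import snapshot
np.set_printoptions(precision=4,suppress=True)
s=snapshot('wrist');np.savez('wrist4.npz',**s)
print(proj(s,[.460,-.036,.097]),proj(s,[.460,-.036,.059]))
a=load('wrist3')['img'][75:120,175:235];a=cv2.resize(a,(300,225),interpolation=cv2.INTER_CUBIC)
b=cv2.resize(s['img'][60:380,130:390],(488,600),interpolation=cv2.INTER_CUBIC)
c=np.zeros((600,790,3),np.uint8);c[:225,:300]=a;c[:,302:]=b
cv2.imwrite('pics/w4.png',c[:,:,::-1])
go([.460,-.036,.15],down(205.2))
"
```

```text
time_s: 5.23
eef_pos: [0.4581, -0.0362, 0.2134]
tool_rot: [[-0.916, -0.401, -0.001], [-0.401, 0.916, -0.001], [0.001, -0.001, -1.0]]
ft_force: [0.1, 1.0, -0.5]
opening: 0.45
finger_force: 0.0
time_s: 5.48
eef_pos: [0.4582, -0.034, 0.1562]
tool_rot: [[-0.904, -0.427, -0.008], [-0.427, 0.904, 0.002], [0.006, 0.006, -1.0]]
ft_force: [-0.4, 0.0, -0.4]
opening: 0.446
finger_force: 0.0
(np.float64(258.1511152322542), np.float64(207.68961501735816)) (np.float64(258.146553664899), np.float64(193.24986813258127))
t 5.53 pos [ 0.4596 -0.0343  0.1582] F [ 0.6  0.3 -0.1] shift [ 0.3 -1.7  8.2] turn [ 0.23 -0.25  0.09]
```

View pics/w4.png

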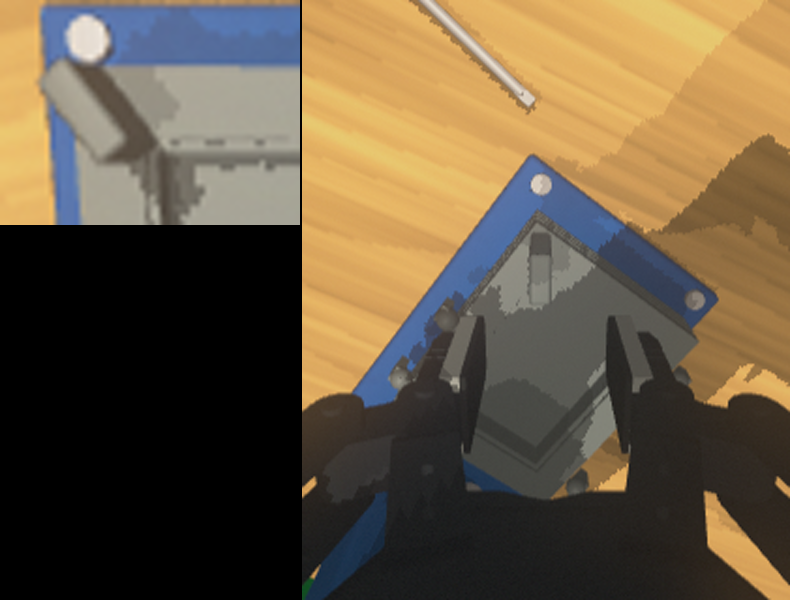

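The tab's top face is at (540,279) in the right-hand crop, which is raw (257,209), against a prediction of (258,208). It stands square and midway between the pads. I'll check its height from the two wrist views, then descend.

```bash
python3 -c "
from h import *
a,b=load('wrist3'),load('wrist4')
print(tri((a,175+85.5/5-.5,75+110/5-.5),(b,256.9,208.8)))
go([.460,-.0357,.064],down(205.2))"
```

```text
(array([ 0.46204377, -0.03612882,  0.09485769]), [np.float64(0.0), np.float64(0.0)])
t 5.53 pos [ 0.4596 -0.0343  0.1582] F [ 0.6  0.3 -0.1] shift [-0.2 -1.8 94.2] turn [ 0.23 -0.25  0.09]
```

```bash
python3 -m crank '[[[-1,-1.5,30,0,0,0,0.55],[-1,-1.5,60,0,0,0,0.55],[-1,-1.5,78,0,0,0,0.55],[-1,-1.5,85,0,0,0,0.55],[-1,-1.5,90,0,0,0,0.55]]]'
python3 -m crank '[[[0,0,0,0,0,0,0.55],[0,0,0,0,0,0,0.55]]]'
python3 -m crank '[[[0,0,0,0,0,0,1],[0,0,0,0,0,0,1],[0,0,0,0,0,0,1],[0,0,0,0,0,0,1],[0,0,0,0,0,0,1]]]' 90
python3 -c "
from h import *
go([.461,-.036,.064],down(205.2))"
```

```text
time_s: 5.95
eef_pos: [0.4636, -0.0363, 0.0704]
tool_rot: [[-0.904, -0.427, 0.0], [-0.427, 0.904, 0.0], [-0.0, -0.0, -1.0]]
ft_force: [-0.7, 0.6, 0.0]
opening: 0.451
finger_force: 0.0
time_s: 6.12
eef_pos: [0.4639, -0.0368, 0.0714]
tool_rot: [[-0.904, -0.427, 0.002], [-0.427, 0.904, -0.0], [-0.002, -0.001, -1.0]]
ft_force: [-0.5, 0.4, 0.2]
opening: 0.447
finger_force: 0.0
time_s: 6.53
eef_pos: [0.4635, -0.0368, 0.0716]
tool_rot: [[-0.905, -0.426, 0.002], [-0.426, 0.905, -0.0], [-0.002, -0.001, -1.0]]
ft_force: [-0.7, 2.0, 7.0]
opening: 0.091
finger_force: 88.2
t 6.53 pos [ 0.4635 -0.0368  0.0716] F [-0.7  2.   7. ] shift [2.  1.8 7.6] turn [-0.07  0.11  0.04]
```

The grip sits a little high on the tab, so I'll reopen and go 6 mm deeper.

```bash
python3 -m crank '[[[0,0,0,0,0,0,0.6],[0,0,0,0,0,0,0.6],[1,1,3,0,0,0,0.6],[2,1.5,6.5,0,0,0,0.6],[2,1.5,6.5,0,0,0,0.6]]]'
python3 -m crank '[[[0,0,0,0,0,0,1],[0,0,0,0,0,0,1],[0,0,0,0,0,0,1],[0,0,0,0,0,0,1],[0,0,0,0,0,0,1]]]' 90
python3 -c "
from h import *
go([.461,-.036,.064],down(205.2))
# peel targets: rotate about far corner (flange underside)
a=np.radians(-11.7);R0=Ro.from_euler('z',-11.7,degrees=True).as_matrix()
far=np.array([.5265,-.005,.055])+R0@[.070,.055,0]
from plant import sense
s=sense();M=s['tool_rot'];p=s['eef_pos']
# axis: tool y ; rotate so that tab corner goes up
for th in (2,4,6,8,10,12,14,16,18,20,22,24):
    Q=Ro.from_rotvec(np.radians(th)*M[:,1]*-1).as_matrix()
    d=M.T@(far+Q@(p-far)-p)*1000; print(th,np.round(d,1),np.round(Ro.from_matrix(M.T@Q@M).as_rotvec(degrees=True),1))
"
```

```text
time_s: 6.95
eef_pos: [0.4591, -0.0361, 0.0631]
tool_rot: [[-0.905, -0.426, -0.002], [-0.426, 0.905, 0.0], [0.001, 0.001, -1.0]]
ft_force: [-0.5, 1.3, 0.2]
opening: 0.402
finger_force: 0.0
time_s: 7.37
eef_pos: [0.4602, -0.0363, 0.0638]
tool_rot: [[-0.905, -0.426, -0.0], [-0.426, 0.905, -0.0], [0.0, -0.0, -1.0]]
ft_force: [0.2, -0.7, 0.2]
opening: 0.1
finger_force: 87.6
t 7.37 pos [ 0.4602 -0.0363  0.0638] F [ 0.2 -0.7  0.2] shift [-0.9 -0.1 -0.2] turn [-0.   -0.01  0.03]
2 [ 0.2 -0.   5.7] [ 0. -2.  0.]
4 [ 0.2 -0.  11.3] [ 0. -4.  0.]
6 [ 0.  0. 17.] [ 0. -6. -0.]
8 [-0.4 -0.  22.7] [ 0. -8.  0.]
10 [-0.9  0.  28.3] [  0. -10.   0.]
12 [-1.7  0.  33.9] [  0. -12.   0.]
14 [-2.7 -0.  39.5] [  0. -14.   0.]
16 [-3.9  0.  45.1] [  0. -16.  -0.]
18 [-5.2  0.  50.6] [ -0. -18.  -0.]
20 [-6.8 -0.  56.1] [ -0. -20.  -0.]
22 [-8.5  0.  61.5] [ -0. -22.   0.]
24 [-10.5   0.   66.8] [  0. -24.   0.]
```

```bash
python3 -m crank '[[[-0.5,0,-5.6,0,2,0,1],[-1,0,-11.2,0,4,0,1],[-2,0,-16.8,0,6,0,1],[-2.8,0,-22.3,0,8,0,1],[-2.8,0,-22.3,0,8,0,1]]]'
python3 -c "
from h import *
go([.4602,-.0363,.0638],down(205.2))
from plant import snapshot
for n in('scene','wrist'): np.savez(n+'5.npz',**snapshot(n))
"
```

```text
time_s: 7.78
eef_pos: [0.4644, -0.0353, 0.0867]
tool_rot: [[-0.896, -0.427, -0.125], [-0.423, 0.904, -0.061], [0.139, -0.002, -0.99]]
ft_force: [0.3, -3.6, -1.5]
opening: 0.103
finger_force: 87.7
t 7.78 pos [ 0.4644 -0.0353  0.0867] F [ 0.3 -3.6 -1.5] shift [ 1.   0.9 23.3] turn [-0.11 -7.99  0.07]
```

```bash
python3 -m crank '[[[-0.5,0,-5.6,0,2,0,1],[-1,0,-11.2,0,4,0,1],[-2,0,-16.8,0,6,0,1],[-2.8,0,-22.3,0,8,0,1],[-2.8,0,-22.3,0,8,0,1]]]'
python3 -m crank '[[[-0.5,0,-5.6,0,2,0,1],[-1,0,-11.2,0,4,0,1],[-2,0,-16.8,0,6,0,1],[-2,0,-16.8,0,6,0,1]]]'
python3 -c "
from h import *
go([.4602,-.0363,.0638],down(205.2))
from plant import snapshot
L=[]
for n in('scene','wrist'):
    s=snapshot(n);np.savez(n+'6.npz',**s);L.append(s['img'])
a=cv2.resize(L[0][190:290,210:310],(400,400),interpolation=cv2.INTER_CUBIC);b=cv2.resize(L[1],(400,300))
c=np.zeros((400,800,3),np.uint8);c[:,:400]=a;c[:300,400:]=b;cv2.imwrite('pics/w6.png',c[:,:,::-1])
"
```

```text
time_s: 8.3
eef_pos: [0.4689, -0.0326, 0.1079]
tool_rot: [[-0.869, -0.427, -0.249], [-0.41, 0.904, -0.118], [0.275, -0.001, -0.961]]
ft_force: [0.1, -2.1, 0.6]
opening: 0.104
finger_force: 87.9
time_s: 8.63
eef_pos: [0.475, -0.0299, 0.1232]
tool_rot: [[-0.839, -0.427, -0.337], [-0.396, 0.904, -0.16], [0.373, -0.001, -0.928]]
ft_force: [1.1, -2.6, 0.6]
opening: 0.1
finger_force: 88.0
t 8.63 pos [ 0.475  -0.0299  0.1232] F [ 1.1 -2.6  0.6] shift [-7.2  0.6 61.1] turn [ -0.05 -21.93   0.05]
```

View pics/w6.png

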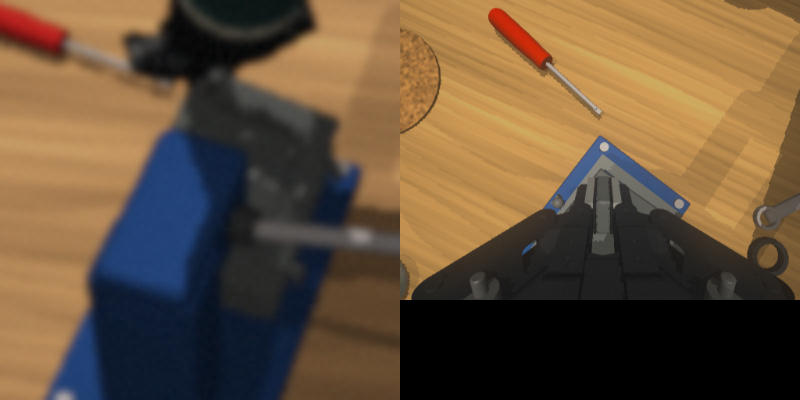

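The scene crop shows the tray raised at the gripped corner, with its -x,+y corner at about (335,120), raw (293,220). I'll compare that with the projection at 22° of tilt.

```bash
python3 -c "
from h import *
np.set_printoptions(precision=1,suppress=True)
S=load('scene6');W=load('scene0')
R0=Ro.from_euler('z',-11.7,degrees=True).as_matrix();O=np.array([.5265,-.005,.055])
far=O+R0@[.070,.055,0];ax=R0@[.6,-.8,0]
for th in(0,10,16,22):
  Q=Ro.from_rotvec(np.radians(th)*ax*-1).as_matrix();Q2=Ro.from_rotvec(np.radians(th)*ax).as_matrix()
  for Qx in(Q,Q2):
    P=[far+Qx@(R0@(np.array(c)/1e3)+O-far) for c in((-70,55,4),(-70,-55,4),(70,-55,4))]
    print(th,[ (np.round(p[2],3),(np.array(proj(S,p))-[210,190])*4) for p in P])
"
```

```text
0 [(np.float64(0.059), array([329.9, 138.2])), (np.float64(0.059), array([189.6,  98.5])), (np.float64(0.059), array([119.2, 248.6]))]
0 [(np.float64(0.059), array([329.9, 138.2])), (np.float64(0.059), array([189.6,  98.5])), (np.float64(0.059), array([119.2, 248.6]))]
10 [(np.float64(0.078), array([332.6, 124.7])), (np.float64(0.09), array([190.3,  76. ])), (np.float64(0.07), array([118.9, 241.6]))]
10 [(np.float64(0.039), array([328.8, 155. ])), (np.float64(0.028), array([190.9, 125.5])), (np.float64(0.047), array([120.1, 257.9]))]
16 [(np.float64(0.09), array([335.1, 118.3])), (np.float64(0.108), array([191.7,  64.9])), (np.float64(0.077), array([119.1, 238.6]))]
16 [(np.float64(0.028), array([328.9, 166.4])), (np.float64(0.01), array([192.6, 143.5])), (np.float64(0.041), array([121. , 264.5]))]
22 [(np.float64(0.101), array([338.2, 113.4])), (np.float64(0.125), array([194. ,  55.9])), (np.float64(0.083), array([119.7, 236.6]))]
22 [(np.float64(0.017), array([329.6, 178.6])), (np.float64(-0.008), array([194.9, 162.6])), (np.float64(0.034), array([122.2, 271.7]))]
```

The tilt matches about 20°. Next I'll work out the path: ease to 12° of tilt with the far corner raised 16 mm, then move to the press's -x, and only then level and lift.

```bash
cat >> h.py <<'E'
R0=Ro.from_euler('z',-11.7,degrees=True).as_matrix();O=np.array([.5265,-.005,.055]);FAR=O+R0@[.070,.055,0]
P0=np.array([.4602,-.0363,.0638]);M0=down(205.2)
def tray(th,h,sx):  # tilt deg, rise mm, slide mm along press x -> tool pose
    Q=Ro.from_rotvec(np.radians(th)*M0[:,1]).as_matrix()
    return FAR+Q@(P0-FAR)+R0@[sx/1e3,0,h/1e3],Q@M0
E
python3 -c "
from h import *
go(*tray(22,0,0))
for a in((19,5,0),(15.5,10,0),(12,16,0),(12,16,-10),(12,16,-25),(12,16,-40),(12,16,-60)): go(*tray(*a))"
```

```text
t 8.73 pos [ 0.4744 -0.03    0.1228] F [ 1.4 -2.3  0.3] shift [ 0.8  0.3 -0.9] turn [-0.05  0.15  0.03]
t 8.73 pos [ 0.4744 -0.03    0.1228] F [ 1.4 -2.3  0.3] shift [2.9 0.3 2.9] turn [-0.05 -2.85  0.03]
t 8.73 pos [ 0.4744 -0.03    0.1228] F [ 1.4 -2.3  0.3] shift [4.5 0.3 8.2] turn [-0.04 -6.35  0.03]
t 8.73 pos [ 0.4744 -0.03    0.1228] F [ 1.4 -2.3  0.3] shift [ 5.9  0.4 12.5] turn [-0.04 -9.85  0.03]
t 8.73 pos [ 0.4744 -0.03    0.1228] F [ 1.4 -2.3  0.3] shift [13.3  6.4 15.5] turn [-0.04 -9.85  0.03]
t 8.73 pos [ 0.4744 -0.03    0.1228] F [ 1.4 -2.3  0.3] shift [24.4 15.4 20. ] turn [-0.04 -9.85  0.03]
t 8.73 pos [ 0.4744 -0.03    0.1228] F [ 1.4 -2.3  0.3] shift [35.6 24.4 24.4] turn [-0.04 -9.85  0.03]
t 8.73 pos [ 0.4744 -0.03    0.1228] F [ 1.4 -2.3  0.3] shift [50.4 36.4 30.4] turn [-0.04 -9.85  0.03]
```

```bash
python3 -m crank '[[[1.9,0,-4.6,0,0,0,1],[3,0,2.9,0,-2.9,0,1],[4.5,0,8.2,0,-6.4,0,1],[6,0,12.5,0,-9.9,0,1],[6,0,12.5,0,-9.9,0,1]]]'
python3 -c "
from h import *
from plant import snapshot
np.savez('scene7.npz',**snapshot('scene'));np.savez('top7.npz',**snapshot('top'))
for a in((12,16,0),(12,17,-20),(12,17,-40),(12,17,-60),(6,17,-75),(0,20,-75)): go(*tray(*a))"
```

```text
time_s: 9.15
eef_pos: [0.4603, -0.034, 0.1138]
tool_rot: [[-0.885, -0.425, -0.192], [-0.416, 0.905, -0.087], [0.21, 0.003, -0.978]]
ft_force: [-1.7, 0.6, -1.4]
opening: 0.101
finger_force: 87.7
t 9.25 pos [ 0.4633 -0.0341  0.1143] F [ 0.5  1.  -1. ] shift [-1.8 -0.6  0.6] turn [ 0.06 -0.18 -0.03]
t 9.25 pos [ 0.4633 -0.0341  0.1143] F [ 0.5  1.  -1. ] shift [14.1 11.4  3. ] turn [ 0.06 -0.18 -0.03]
t 9.25 pos [ 0.4633 -0.0341  0.1143] F [ 0.5  1.  -1. ] shift [29.7 23.4  6.4] turn [ 0.06 -0.18 -0.03]
t 9.25 pos [ 0.4633 -0.0341  0.1143] F [ 0.5  1.  -1. ] shift [45.3 35.4  9.8] turn [ 0.06 -0.18 -0.03]
t 9.25 pos [ 0.4633 -0.0341  0.1143] F [ 0.5  1.  -1. ] shift [57.1 44.4 29.3] turn [ 0.06 -6.18 -0.03]
t 9.25 pos [ 0.4633 -0.0341  0.1143] F [ 0.5  1.  -1. ] shift [55.9 44.3 43.3] turn [  0.05 -12.18  -0.04]
```

```bash
python3 -m crank '[[[8,6,1,0,0,0,1],[16,12,3,0,0,0,1],[24,19,5,0,0,0,1],[34,26.5,7,0,0,0,1],[34,26.5,7,0,0,0,1]]]'
python3 -c "
from h import *
go(*tray(12,16,-45));go(*tray(12,50,-45));go(*tray(6,70,-45));go(*tray(0,90,-45))"
```

```text
time_s: 9.67
eef_pos: [0.4179, -0.0238, 0.114]
tool_rot: [[-0.883, -0.427, -0.195], [-0.418, 0.904, -0.089], [0.214, 0.003, -0.977]]
ft_force: [0.2, -0.3, -0.8]
opening: 0.099
finger_force: 87.7
t 9.67 pos [ 0.4179 -0.0238  0.114 ] F [ 0.2 -0.3 -0.8] shift [-2.5 -2.3  0.1] turn [ 0.13 -0.35  0.1 ]
t 9.67 pos [ 0.4179 -0.0238  0.114 ] F [ 0.2 -0.3 -0.8] shift [  4.8  -2.2 -33.1] turn [ 0.13 -0.35  0.1 ]
t 9.67 pos [ 0.4179 -0.0238  0.114 ] F [ 0.2 -0.3 -0.8] shift [  9.   -2.2 -35.6] turn [ 0.14 -6.35  0.09]
t 9.67 pos [ 0.4179 -0.0238  0.114 ] F [ 0.2 -0.3 -0.8] shift [ 11.4  -2.2 -38.2] turn [  0.14 -12.35   0.09]
```

```bash
python3 -m crank '[[[5,0,-33,0,0,0,1],[9,0,-36,0,-6.3,0,1],[11.5,0,-38,0,-12.3,0,1],[11.5,0,-38,0,-12.3,0,1],[11.5,0,-38,0,-12.3,0,1]]]'
python3 -c "
from h import *
mid=np.array([.481,-.369,.20])
v=M0.T@(P0-O); print('tab->mid in tool',v)
for yaw in(166,190): go(mid+down(yaw)@v,down(yaw))"
```

```text
time_s: 10.08
eef_pos: [0.4176, -0.0266, 0.1542]
tool_rot: [[-0.905, -0.424, 0.002], [-0.424, 0.905, 0.001], [-0.002, 0.0, -1.0]]
ft_force: [0.8, 0.6, -1.4]
opening: 0.105
finger_force: 88.0
tab->mid in tool [ 7.33169254e-02 -9.19197114e-05 -8.80000000e-03]
t 10.08 pos [ 0.4176 -0.0266  0.1542] F [ 0.8  0.6 -1.4] shift [ 144.8 -290.7  -55. ] turn [ 0.05  0.1  39.12]
t 10.08 pos [ 0.4176 -0.0266  0.1542] F [ 0.8  0.6 -1.4] shift [ 158.7 -317.9  -55. ] turn [ 0.02  0.1  15.12]
```

```bash
python3 -m crank '[[[8,-16,-20,0,0,0,1],[22,-44,-40,0,0,0,1],[38,-76,-55,0,0,0,1],[55,-110,-55,0,0,0,1],[72,-145,-55,0,0,0,1]]]'
python3 -m crank '[[[16,-32,0,0,0,7,1],[32,-64,0,0,0,14,1],[48,-96,0,0,0,21,1],[62,-124,0,0,0,28,1],[73,-146,0,0,0,35,1]]]'
python3 -m crank '[[[0,0,0,0,0,4,1],[0,0,0,0,0,4,1],[0,0,0,0,0,4,1]]]'
python3 -c "
from h import *
from plant import snapshot
mid=np.array([.481,-.369,.20]);v=M0.T@(P0-O)
go(mid+down(166)@v,down(166))
L=[]
for n in('scene','top'):
    s=snapshot(n);np.savez(n+'8.npz',**s);L.append(s['img'])
a=cv2.resize(L[0][120:260,60:200],(400,400),interpolation=cv2.INTER_CUBIC);b=cv2.resize(L[1][130:250,275:395],(400,400),interpolation=cv2.INTER_CUBIC)
cv2.imwrite('pics/w8.png',np.hstack([a,b])[:,:,::-1])
"
```

```text
time_s: 10.5
eef_pos: [0.4172, -0.1904, 0.2098]
tool_rot: [[-0.904, -0.427, 0.003], [-0.427, 0.904, -0.0], [-0.003, -0.002, -1.0]]
ft_force: [0.9, 1.4, -1.7]
opening: 0.101
finger_force: 88.1
time_s: 10.92
eef_pos: [0.4126, -0.3548, 0.2078]
tool_rot: [[-0.984, 0.177, 0.001], [0.177, 0.984, 0.001], [-0.001, 0.001, -1.0]]
ft_force: [0.8, -0.6, -0.5]
opening: 0.101
finger_force: 88.1
time_s: 11.17
eef_pos: [0.4123, -0.3514, 0.2076]
tool_rot: [[-0.972, 0.236, 0.001], [0.236, 0.972, 0.003], [-0.0, 0.003, -1.0]]
ft_force: [-0.6, 1.2, -1.1]
opening: 0.103
finger_force: 88.2
t 11.17 pos [ 0.4123 -0.3514  0.2076] F [-0.6  1.2 -1.1] shift [ 2.4 -0.6 -1.2] turn [0.18 0.01 0.36]
```

View pics/w8.png

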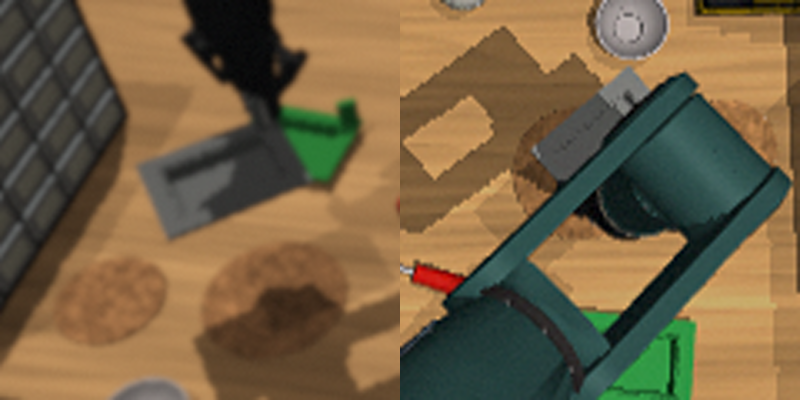

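The picture shows the grey tray held over the large mat. In the left half its corners are at (138,165), (170,238) and (312,182); in the right half they are at (628,68) and (535,150). I'll check level and centring from these.

```bash
python3 -c "
from h import *
np.set_printoptions(precision=4,suppress=True)
S,T=load('scene8'),load('top8')
s=lambda x,y:(S,(x+.5)*.35-.5+60,(y+.5)*.35-.5+120)
t=lambda x,y:(T,(x-400+.5)*.3-.5+275,(y+.5)*.3-.5+130)
print('pred corners')
from plant import sense
q=sense();M=q['tool_rot'];v=M0.T@(P0-O)
mid=q['eef_pos']-M@v;print('mid',mid)
Rt=M@M0.T@R0
for c in((70,55,4),(70,-55,4),(-70,55,4),(-70,-55,4)):
    p=mid+Rt@(np.array(c)/1e3);u=np.array(proj(S,p));w=np.array(proj(T,p));print(c,p,(u-[60,120]+.5)/.35-.5,(w-[275,130]+.5)/.3-.5+[400,0])
a=tri(t(628,68),s(170,238));b=tri(t(535,150),s(312,182));print(a,b,np.linalg.norm(a[0]-b[0]))
print('mat on scene px',s(275,300)[1:],onz(*s(275,300),.004))
"
```

```text
pred corners
mid [ 0.4833 -0.3676  0.1992]
(70, 55, 4) [ 0.5703 -0.3866  0.2032] [167.8953 237.2565] [625.6619  65.6812]
(70, -55, 4) [ 0.4854 -0.4566  0.2029] [135.7599 163.4672] [694.9799 143.4086]
(-70, 55, 4) [ 0.4812 -0.2786  0.2034] [314.0181 178.2867] [527.0599 150.2973]
(-70, -55, 4) [ 0.3964 -0.3486  0.2031] [274.1828 111.6465] [596.2841 229.0855]
(array([ 0.568 , -0.3886,  0.1991]), [np.float64(1.4), np.float64(1.4)]) (array([ 0.4813, -0.2851,  0.1973]), [np.float64(3.0), np.float64(3.0)]) 0.13504734443783878
mat on scene px (155.925, 224.675) [ 0.4881 -0.3625  0.004 ]
```

```bash
python3 -c "
from h import *
np.set_printoptions(precision=1,suppress=True)
S,T,W=load('scene0'),load('top0'),load('wrist3')
for c in((.481,-.369),(.488,-.3625),(.484,-.366)):
    A=np.linspace(0,6.28,90);P=[(c[0]+.08*np.cos(a),c[1]+.08*np.sin(a),.004) for a in A]
    u=(np.array([proj(S,p) for p in P])-[60,120]+.5)/.35-.5
    w=np.array([proj(T,p) for p in P]);x=np.array([proj(W,p) for p in P])*1.5625
    print(c,'scene8',u.min(0),u.max(0),'top',w.min(0),w.max(0),'w3 right/bottom',x.max(0),x.min(0))
import cv2
m=T['img'][150:215,300:360].astype(int)
for i in(178,182,186):print(i,(T['img'][i,302:356].astype(int).sum(1)//10).tolist())
for j in(324,328,332):print(j,(T['img'][155:210,j].astype(int).sum(1)//10).tolist())
"
```

```text
(0.481, -0.369) scene8 [197.4 239. ] [344.4 355.1] top [308.5 162.1] [348.4 201.7] w3 right/bottom [ 93.9 317.3] [-68.5 162.2]
(0.488, -0.3625) scene8 [200.5 244.2] [348.2 361.4] top [306.8 160.4] [346.7 200. ] w3 right/bottom [102.6 322.1] [-58.9 168.2]
(0.484, -0.366) scene8 [198.9 241.3] [346.2 357.8] top [307.7 161.4] [347.7 201. ] w3 right/bottom [ 97.8 319.3] [-64.2 164.7]
178 [39, 38, 39, 38, 38, 38, 39, 26, 29, 32, 35, 32, 37, 35, 33, 32, 32, 28, 28, 25, 27, 30, 30, 30, 30, 31, 34, 35, 30, 28, 30, 29, 28, 30, 29, 28, 31, 32, 29, 30, 31, 33, 32, 30, 30, 31, 36, 40, 39, 39, 39, 39, 39, 39]
182 [40, 40, 39, 40, 40, 40, 28, 32, 31, 30, 29, 30, 29, 28, 32, 30, 32, 33, 35, 33, 31, 29, 31, 34, 32, 32, 34, 31, 30, 33, 34, 32, 31, 35, 32, 30, 29, 26, 27, 29, 31, 31, 31, 30, 25, 28, 34, 39, 39, 39, 38, 39, 38, 38]
186 [40, 41, 40, 40, 40, 41, 42, 24, 30, 29, 29, 29, 28, 30, 27, 30, 33, 31, 30, 29, 29, 32, 32, 29, 30, 30, 29, 28, 31, 29, 27, 30, 34, 35, 32, 28, 31, 28, 29, 29, 27, 29, 31, 32, 34, 32, 38, 40, 40, 40, 39, 39, 40, 39]
324 [34, 36, 37, 37, 36, 35, 35, 35, 29, 28, 32, 32, 31, 29, 29, 27, 28, 28, 28, 29, 33, 36, 34, 30, 32, 31, 31, 31, 31, 33, 34, 32, 28, 30, 27, 28, 29, 27, 28, 29, 32, 30, 28, 30, 30, 31, 31, 35, 37, 37, 36, 36, 36, 39, 39]
328 [34, 36, 38, 38, 36, 36, 34, 30, 30, 29, 28, 32, 31, 27, 30, 34, 30, 27, 24, 27, 30, 31, 31, 34, 33, 30, 30, 34, 34, 32, 30, 29, 30, 30, 32, 30, 33, 33, 29, 28, 29, 32, 33, 32, 31, 29, 30, 35, 37, 37, 36, 35, 36, 39, 39]
332 [35, 36, 37, 37, 36, 35, 35, 32, 27, 27, 30, 29, 32, 33, 31, 28, 33, 32, 29, 30, 29, 31, 32, 30, 28, 27, 32, 34, 31, 28, 30, 27, 30, 32, 32, 30, 29, 27, 29, 32, 32, 30, 30, 27, 25, 25, 31, 34, 37, 37, 36, 35, 38, 39, 39]
```

The tray is level at about 0.20 m and its middle is within roughly 2 mm of the mat's centre in all three views. I'll let it settle and hand in.

```bash
python3 -m crank '[[[0,0,0,0,0,0,1],[0,0,0,0,0,0,1],[0,0,0,0,0,0,1],[0,0,0,0,0,0,1]]]'
python3 -c "
from plant import job_done
print(job_done())"
```

```text
time_s: 11.6
eef_pos: [0.4118, -0.3511, 0.2086]
tool_rot: [[-0.971, 0.237, 0.003], [0.237, 0.971, 0.001], [-0.003, 0.002, -1.0]]
ft_force: [-0.4, 0.8, -1.1]
opening: 0.102
finger_force: 88.2
the job is handed in; nothing more can be done
None
```

I pressed the punch lever to its stop and let it spring back up, peeled the top tray off tab corner first, and handed the job in at 11.6 s with the tray held level about 20 cm up over the large mat, within about 2 mm of its centre.

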